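# Load the box-tape dispenser and hold its cover ready for the screws

## Robot

A 6-joint arm with a two-finger parallel gripper is mounted at the origin on a cart in front of the work surface, level with it; the furniture and walls round the work are solid. World frame = base frame: x ahead of the robot, y to its left, z up, the work surface at z = 0. Lengths are in m, angles in rad, forces in N, time in s.
With the tool pointing down it reaches from about 0.35 to 1 m from the base axis. Payload 7.1 kg.
Tool frame: the origin (TCP) lies between the finger pads; the fingertips stand 22 mm ahead of it and the grasp point (between the pads) lies 3 mm ahead of it; z points along the fingers, y is the direction in which the jaws open and shut (so a half turn about z gives the same grasp; the last joint's range is limited). The gripper opens to 85 mm and grips with 20 to 120 N. Pads are 22 mm wide; open, the fingers measure 114 mm over their backs; the gripper's body (76 mm by 85 mm) begins 54 mm behind the grasp point. The pads swing forward as they close: fully open they stand 13 mm farther back than shut.
Start: joints at [-1.326, 0.423, 1.63, -0, 1.089, -0.019], TCP at [0.163, -0.603, 0.253] pointing down, gripper open.
Joint ranges: [-3, 3], [-0.9, 2.11], [0.09, 2.58], [-1.31, 4.45], [0.11, 2.69], [-2.54, 2.54]. Speed limits (rad/s): [2.39, 2.39, 3.01, 3.14, 3.14, 3.14].

## Interface

Orientations are given as a unit quaternion [w, x, y, z].
In Python, from workcell import bot gives the robot as it stands. Calls block until the motion is done:
- bot.move_ptp(position, orientation): joint-space move of the TCP to a pose.
- bot.servo_line(position, feed=0.15, rot=None, guard=None): straight line of the TCP; rot=None keeps the orientation; feed is the mean speed in m/s. With guard (N) it stops when the force on the tool has changed by that much, and returns True; else False.
- bot.set_joints(angles): joint-space move.
- bot.release() and bot.gripper_close(): open the fingers fully, or close them until they stop; the grip force is fixed at half the most.
- bot.pause(seconds).
- bot.ik(position, orientation): joint angles nearest the present ones, or None.
- bot.get_obs(): the state.
- bot.camera(name): name is "scene" or "top" or "wrist"; returns a dict with "frame" (384x512x3 uint8, red, green, blue), "camera_matrix" (3x3 intrinsics, pixels), "dist" ([k1, k2, p1, p2, k3] as OpenCV has them; the pictures are not rectified), "camera_from_world" (4x4, takes a point from world to camera coordinates). Camera axes: x right, y down, z forward; pixel columns grow to the right and rows downward; lengths in m; the calibration is good to about 2 mm. A picture is of the moment at which its call begins. There is no depth.
A pose or a line that the arm cannot do raises bot.IKError and nothing moves.
- bot.close_job(): hands the job in, once; it reports no verdict.
The state is a dict: "time_s": time; "joints": joint angles; "qd": joint speeds; "joint_efforts": joint torques, N m; "tool_pos": TCP position; "ee_rot": TCP orientation; "wrist_force": force on the tool from outside, world axes, zero at the start; "ft_torque": the same for the moment, N m; "opening": opening from 0.0 (shut) to 1.0 (fully open).
Only numpy, scipy, OpenCV 4.12 (cv2) and the standard library are available. Lean on these libraries where they do the work, as an engineer would, in place of code of your own. Each camera call takes 0.05 s, during which the arm holds its last target.

## Task

Put the new roll of paper box tape on the dispenser's upright spindle, right down on its seat, and let go of it. Then pick up the cover plate by its handle and hold it level, hovering about one centimetre above the dispenser's three posts and touching none of them, each of its holes over the threaded hole of its own post (two at the front, one at the back) so that every threaded hole is in full view through the plate: a colleague will draw out the tape end and start the screws. The job finishes while you are still holding the plate there, steady; do not set it down or let go, and leave the cream tub and the syrup jar standing where they are.

Things in the scene. Friction and masses are not known exactly. Their poses are not given: they have to be found in the camera images.
- roll_center (a point): Centre (half-way up, on the axis) of the new roll of white paper tape: a plain cylinder 58 mm in diameter and 48 mm high on a brown card core with a 26 mm round bore right through, about 110 g; loose, standing on its flat end on the worktop, its axis upright (z). Grasp it across its diameter.
- tape_roll: The same roll; the origin is the centre of its underside, 24 mm below roll_center.
- spindle_seat (a point): The point on the axis of the dispenser's spindle at the height of the seat, 22 mm above the worktop, where the roll's underside rests when the roll is fully down. x points to the dispenser's back, y to its left, z up. The spindle is a steel rod 22 mm in diameter with a tapered tip; it ends 58 mm above the seat. The seat is a white disc 66 mm in diameter, 6 mm above the grey base.
- dispenser: The fixed dispenser: a grey base 168 (x) by 176 (y) mm, its top 16 mm above the worktop, tapering towards the back; origin on the spindle's axis at worktop height, axes as for spindle_seat. On the base stand the spindle, three steel posts 18 mm in diameter and 88 mm high above the worktop, and, at the middle of the front edge, two thin guide pins (66 mm high, 74 mm in front of the spindle, 22 mm apart).
- post_fl (a point): Centre of the top face of the front left post, at the mouth of its 6 mm threaded hole; 66 mm in front of (-x) and 68 mm to the left of (+y) the spindle's axis, 66 mm above the seat.
- post_fr (a point): The same on the front right post: 66 mm in front, 68 mm to the right.
- post_b (a point): The same on the single back post: 66 mm behind (+x) the spindle's axis.
- cover_handle (a point): Centre of the grip bar of the cover plate's handle. The bar is black, 12 mm thick (plate x), 86 mm long (plate y), 14 mm high, and stands on two legs; there is 23 mm of free space between it and the plate. Its centre lies 34 mm above the plate's underside, over the plate's middle and centre of mass. Pinch it across its thickness. The axes are the plate's: x to the plate's narrow end (one hole), z up.
- cover_plate: The loose cover plate: flat sheet metal, painted the same grey as the base, 4 mm thick, 168 (x) by 176 (y) mm, the same outline as the dispenser's base, tapering to the narrow end with one hole; about 0.28 kg. It lies flat on the worktop, handle up. Origin at the middle of the underside, 34 mm below cover_handle; in place it is right over the spindle's axis with its x along the dispenser's x.
- hole_fl (a point): Centre of one of the plate's three 14 mm through holes, at the underside: the one for the front left post, at (-66, +68) mm from the plate's middle.
- hole_fr (a point): The hole for the front right post, at (-66, -68) mm.
- hole_b (a point): The hole for the back post, at (+66, 0) mm, in the narrow end.
- cream_tub: Bystander: round cream-coloured tub with a lid, 70 mm across, 51 mm high; origin at the centre of its underside. It stands near the roll and may stand in any of three places there.
- syrup_jar: Bystander: small amber jar with a black lid, 38 mm across, 60 mm high; origin at the centre of its underside. Stands near the roll like the tub.
Not all that is in view belongs to the job. What is shaped like the tape_roll but green is not meant.

How it is judged:
By the outcome, as a careful person would: the job done as asked, in the order asked, and still so for the second after the job is handed in, while the arm keeps its last pose, push and grip.
It also fails if it takes over 64 s, if anything falls off the work surface, if the arm or the gripper's body presses on something with over 40 N, if the wrist force passes 120 N, or if a joint passes its speed limit or range.

## Working session

There is one attempt and no reset: what is moved stays moved. The work goes in short steps, each a Python script; the robot and the scene stay as the last script left them, time stands still between calls to the robot, and variables do not carry over. Pictures are saved under pics/ and viewed, and the job is handed in when it is done.

```bash
ls; mkdir -p pics
python3 - <<'E'
from workcell import bot
import cv2,numpy as np
o=bot.get_obs();print(o)
for n in ["scene","top","wrist"]:
    c=bot.camera(n);cv2.imwrite(f"pics/{n}0.png",c["frame"][:,:,::-1]);print(n,c["camera_matrix"].round(1).tolist(),c["dist"],np.round(c["camera_from_world"],3).tolist())
E
```

```text
pics
{'time_s': 0.0, 'joints': array([-1.32600598e+00,  4.23868715e-01,  1.63069177e+00, -2.47084889e-05,
        1.08863244e+00, -1.90068717e-02]), 'qd': array([-0.00064669,  0.00080249,  0.00027134,  0.00177347, -0.00232646,
       -0.00092141]), 'joint_efforts': array([ 2.13614745e-03, -5.57371151e+01, -2.81732655e+01,  1.39275703e-04,
        7.38142175e-03, -1.85689765e-05]), 'tool_pos': array([ 0.16285537, -0.60286649,  0.25252758]), 'ee_rot': array([-7.93806397e-04,  9.91312910e-01,  1.31522143e-01, -1.01008119e-04]), 'wrist_force': array([-0.43082135,  0.41440433, -0.78969053]), 'ft_torque': array([ 0.02685131,  0.05108502, -0.02674548]), 'opening': 0.9999537118957992}
scene [[469.4, 0.0, 261.9], [0.0, 469.4, 196.1], [0.0, 0.0, 1.0]] [0.01004457 0.         0.         0.         0.        ] [[0.831, -0.556, -0.005, -0.489], [-0.399, -0.59, -0.701, 0.236], [0.387, 0.585, -0.713, 1.7], [0.0, 0.0, 0.0, 1.0]]
top [[456.6, 0.0, 260.8], [0.0, 456.6, 190.3], [0.0, 0.0, 1.0]] [-0.09585978  0.          0.          0.          0.        ] [[0.03, -1.0, -0.01, -0.063], [-0.998, -0.029, -0.057, 0.53], [0.057, 0.012, -0.998, 1.443], [0.0, 0.0, 0.0, 1.0]]
wrist [[272.2, 0.0, 251.9], [0.0, 272.2, 186.7], [0.0, 0.0, 1.0]] [-0.00521245  0.          0.          0.          0.        ] [[0.261, -0.965, -0.001, -0.624], [-0.922, -0.249, 0.295, -0.038], [-0.285, -0.076, -0.955, 0.379], [0.0, 0.0, 0.0, 1.0]]
```

View pics/scene0.png

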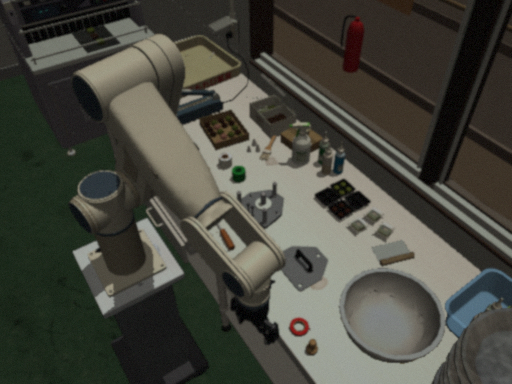

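View pics/top0.png

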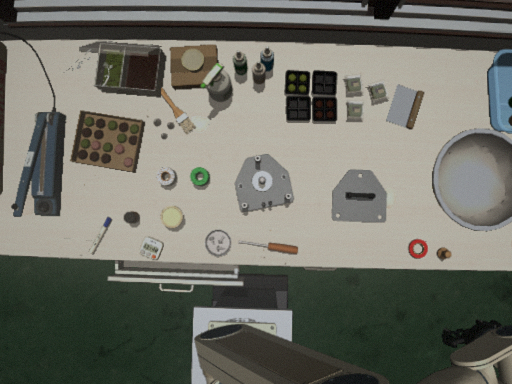

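View pics/wrist0.png

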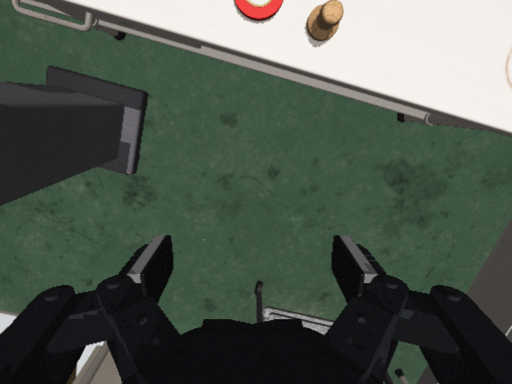

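The top view shows the white roll near (167,177), the green decoy (200,177), the cream tub (172,217), the jar (131,217), the spindle (262,181) and the plate handle (360,196). I'll zoom in on these.

```bash
python3 - <<'E'
import cv2,numpy as np
im=cv2.imread("pics/top0.png")
a=cv2.resize(im[140:240,110:310],None,fx=4,fy=4,interpolation=cv2.INTER_CUBIC)
cv2.imwrite("pics/topA.png",a)
b=cv2.resize(im[155:235,315:405],None,fx=6,fy=6,interpolation=cv2.INTER_CUBIC)
cv2.imwrite("pics/topB.png",b)
E
cat > h.py <<'E'
import numpy as np,cv2
def ray(c,px):
    K=np.array(c["camera_matrix"],float);d=np.array(c["dist"],float)
    p=cv2.undistortPoints(np.array(px,float).reshape(-1,1,2),K,d).reshape(-1,2)
    T=np.array(c["camera_from_world"]);R=T[:3,:3];o=-R.T@T[:3,3]
    return o,(np.c_[p,np.ones(len(p))]@R)
def onz(c,px,z):
    o,d=ray(c,px);return o+d*((z-o[2])/d[:,2])[:,None]
def proj(c,P):
    T=np.array(c["camera_from_world"]);r,_=cv2.Rodrigues(T[:3,:3])
    return cv2.projectPoints(np.array(P,float).reshape(-1,1,3),r,T[:3,3],np.array(c["camera_matrix"],float),np.array(c["dist"],float))[0].reshape(-1,2)
def save(c,name,roi=None,f=1):
    im=c["frame"][:,:,::-1]
    if roi: x0,y0,x1,y1=roi;im=im[y0:y1,x0:x1]
    cv2.imwrite("pics/"+name,cv2.resize(im,None,fx=f,fy=f,interpolation=cv2.INTER_CUBIC))
E
```

```text
(no output)
```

View pics/topA.png

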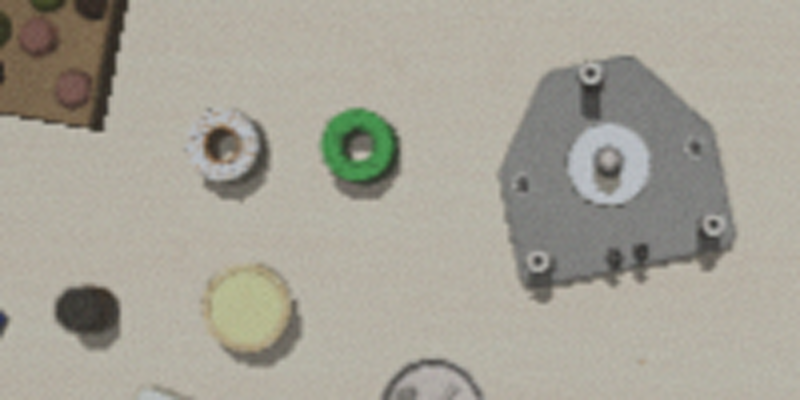

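View pics/topB.png

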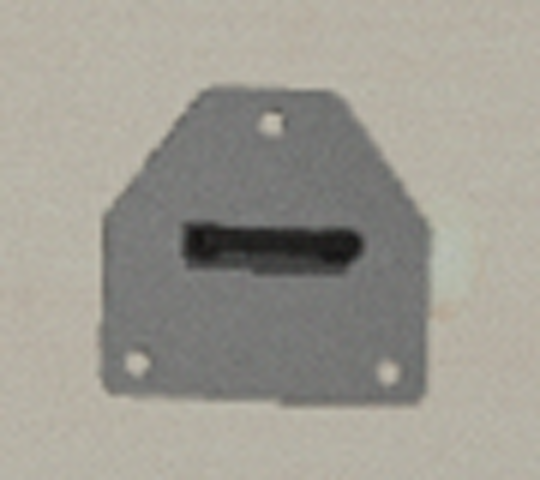

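The white roll is at (166,176), clear of its neighbours. The post tops are visible as rings and the plate holes as light dots. I'll convert these to world points and check them against the given distances.

Run:
```python
from workcell import bot
from h import *
c=bot.camera("top")
A=lambda x,y:[110+(x-1.5)/4,140+(y-1.5)/4]
B=lambda x,y:[315+(x-2.5)/6,155+(y-2.5)/6]
p=onz(c,[A(590,74),A(537,262),A(713,225)],.088)
print("posts b fl fr",p.round(4).tolist())
dd=lambda a,b:np.linalg.norm(a-b)
print([dd(p[i],p[j]) for i,j in((0,1),(0,2),(1,2))],"exp .1485 .1485 .136")
sp=(p[0]*.5+(p[1]+p[2])/4);ax=p[0]-(p[1]+p[2])/2;print("spindle",sp,"yaw",np.arctan2(ax[1],ax[0]))
print("spindle tip",onz(c,[A(608,159)],.08))
h=onz(c,[B(270,123),B(137,362),B(388,373)],.002)
print("holes",h.round(4).tolist(),[dd(h[i],h[j]) for i,j in((0,1),(0,2),(1,2))])
sp=(h[0]*.5+(h[1]+h[2])/4);ax=h[0]-(h[1]+h[2])/2;print("plate",sp,"yaw",np.arctan2(ax[1],ax[0]))
print("handle",onz(c,[B(275,243)],.041))
print("roll",onz(c,[A(226,144)],.048),"green",onz(c,[A(359,146)],.048),"tub",onz(c,[A(249,308)],.051),"jar",onz(c,[A(85,309)],.06))
```

```text
posts b fl fr [[0.6253, -0.0346, 0.088], [0.481, 0.0012, 0.088], [0.5129, -0.1312, 0.088]]
[np.float64(0.14866879624059276), np.float64(0.14819506909372646), np.float64(0.1362288239326877)] exp .1485 .1485 .136
spindle [ 0.5610989  -0.04981669  0.088     ] yaw 0.23274716877334845
spindle tip [[ 0.56137281 -0.05015253  0.08      ]]
holes [[0.591, -0.3657, 0.002], [0.4603, -0.2963, 0.002], [0.4581, -0.432, 0.002]] [np.float64(0.1479710899042739), np.float64(0.14849465419630745), np.float64(0.1357080681943588)]
plate [ 0.52506182 -0.36496512  0.002     ] yaw -0.01170437162633151
handle [[ 0.52419186 -0.36146157  0.041     ]]
roll [[0.56725351 0.25095453 0.048     ]] green [[0.56860305 0.14567921 0.048     ]] tub [[0.43913111 0.22686117 0.051     ]] jar [[0.43421547 0.35423329 0.06      ]]
```

The sizes agree with the spec to within 0.5 mm, and the two spindle estimates agree as well. Next I'll move above the roll and check with the wrist camera.

```bash
cat >> h.py <<'E'
def down(a): return [0,float(np.cos(a/2)),float(np.sin(a/2)),0]   # jaw axis at angle a-pi/2
E
python3 - <<'E'
from workcell import bot
from h import *
q=down(1.07)
bot.move_ptp([.567,.251,.17],q)
o=bot.get_obs();print(o["time_s"],o["tool_pos"],o["joints"].round(2))
c=bot.camera("wrist");save(c,"w1.png")
print(proj(c,[[.5672,.251,.048],[.5672,.251,0],[.5686,.1457,.048]]))
c=bot.camera("scene");save(c,"s1.png",(150,80,330,260),4) if 0 else None
E
```

```text
3.5083 [0.56735522 0.25033159 0.1700824 ] [ 0.4   0.52  1.7  -0.    0.93  0.9 ]
[[251.70792768 187.01040193]
 [251.7502817  174.06954903]
 [302.10117176 271.96158262]]
```

View pics/w1.png

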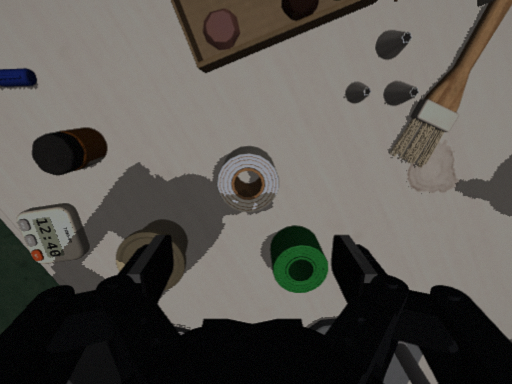

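The wrist view shows the roll's bore near (248,183), against a predicted top centre of (252,187). I'll zoom in to refine it.

Run:
```python
from workcell import bot
from h import *
c=bot.camera("wrist");save(c,"w1z.png",(200,140,300,230),6)
```

```text
(no output)
```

View pics/w1z.png

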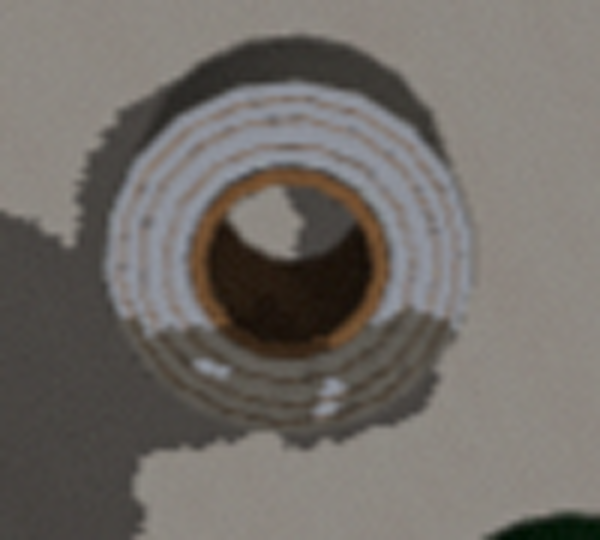

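Run:
```python
from workcell import bot
from h import *
c=bot.camera("wrist")
px=lambda x,y:[200+(x-2.5)/6,140+(y-2.5)/6]
p=onz(c,[px(289,258),px(291,262),px(107,258),px(470,258),px(289,85),px(289,430)],.048);print(p.round(4), np.linalg.norm(p[2]-p[3]),np.linalg.norm(p[4]-p[5]))
print(bot.get_obs()["tool_pos"])
```

```text
[[0.5659 0.2567 0.048 ]
 [0.5659 0.256  0.048 ]
 [0.5413 0.2702 0.048 ]
 [0.5904 0.2433 0.048 ]
 [0.579  0.2803 0.048 ]
 [0.5521 0.2317 0.048 ]] 0.05599917241006247 0.05549282965027152
[0.56720278 0.25059645 0.17002895]
```

The wrist camera disagrees with the top camera by about 5 mm in y, although each is self-consistent. I'll use the mean and squeeze twice at right angles, so the roll ends up centred in the gripper whatever the calibration error.

Run:
```python
from workcell import bot
from h import *
a=1.07
x,y=.5665,.2535
bot.move_ptp([x,y,.12],down(a+np.pi/2))
print(bot.get_obs()["joints"].round(2))
print(bot.servo_line([x,y,.034],feed=.12,guard=15))
bot.gripper_close();print("open1",bot.get_obs()["opening"],bot.get_obs()["time_s"])
bot.release()
bot.servo_line([x,y,.085],feed=.15)
bot.move_ptp([x,y,.085],down(a))
print(bot.servo_line([x,y,.029],feed=.12,guard=15))
o0=bot.get_obs()["wrist_force"]
bot.gripper_close();print("open2",bot.get_obs()["opening"])
bot.servo_line([x,y,.16],feed=.15)
o=bot.get_obs();print(o["time_s"],o["opening"],o["wrist_force"]-o0,o["tool_pos"])
save(bot.camera("wrist"),"w2.png");save(bot.camera("top"),"t2.png",(100,130,300,250),4)
```

```text
[ 0.4   0.59  1.72  0.    0.84 -0.67]
False
open1 0.6540885650086531 6.3583
False
open2 0.6798503703627922
10.675 0.6734735148796676 [-0.71482017  0.06643946 -1.47941755] [0.56585531 0.25320309 0.15908295]
```

View pics/w2.png

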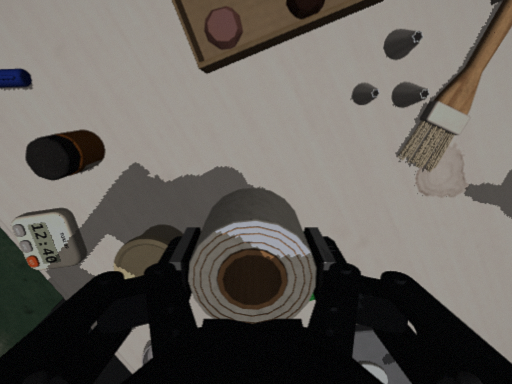

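View pics/t2.png

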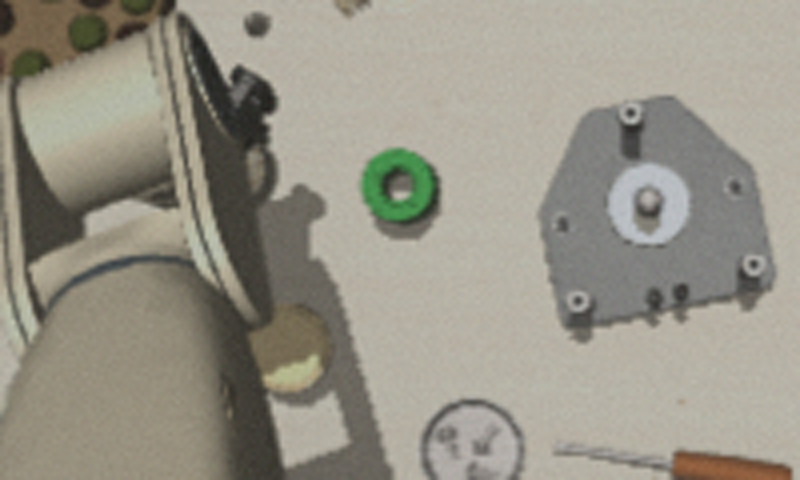

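The roll is held upright and centred in the jaws (image column about 253), and the bystanders haven't moved. Next I'll hover over the spindle and cross-check.

Run:
```python
from workcell import bot
from h import *
bot.move_ptp([.5611,-.0498,.165],down(.233))
o=bot.get_obs();print(o["time_s"],o["tool_pos"],o["joints"].round(2),o["opening"])
c=bot.camera("wrist");save(c,"w3.png",None,1.5)
S=np.array([.5611,-.0498]);R=np.array([[np.cos(.233),-np.sin(.233)],[np.sin(.233),np.cos(.233)]])
P=[[*(S+R@np.array(v)),.088] for v in ([-.066,.068],[-.066,-.068],[.066,0])]+[[*S,.08],[*o["tool_pos"][:2],.1845],[*o["tool_pos"][:2],.1365]]
print("wrist*1.5",(proj(c,P)*1.5).round(1).tolist())
c=bot.camera("scene");save(c,"s3.png",(200,140,320,240),6)
print("scene",((proj(c,P)-[200,140])*6+2.5).round(1).tolist())
c=bot.camera("top");save(c,"t3.png",(210,130,310,230),6)
```

```text
11.9333 [ 0.56137378 -0.04901117  0.16492701] [-0.11  0.45  1.83  0.    0.86  1.23] 0.6727476716403501
wrist*1.5 [[258.9, 417.3], [500.3, 417.5], [380.3, 175.8], [379.9, 302.4], [379.1, 426.5], [378.8, 350.3]]
scene [[234.6, 311.4], [389.0, 415.3], [448.8, 256.6], [380.9, 317.3], [380.0, 197.9], [380.2, 253.6]]
```

View pics/w3.png

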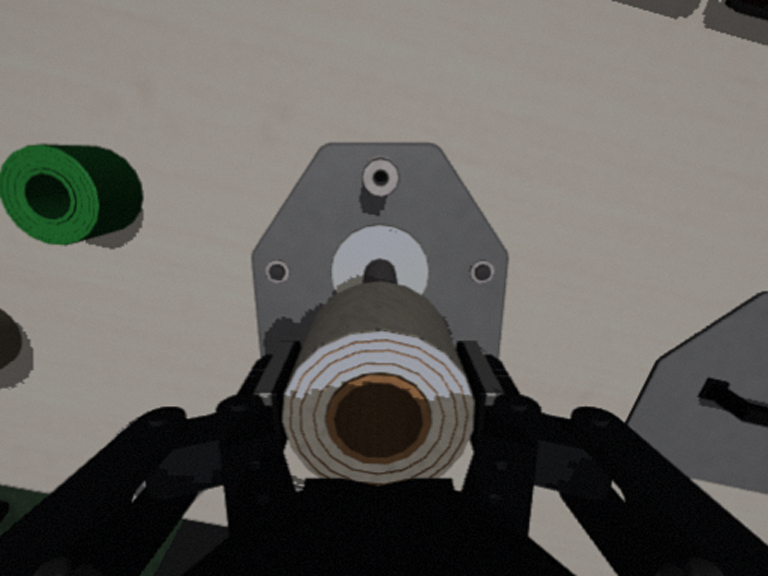

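View pics/s3.png

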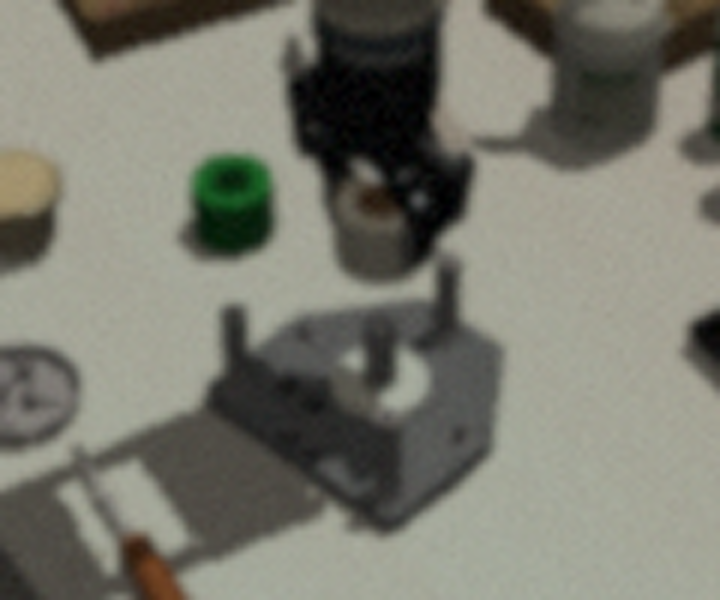

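View pics/t3.png

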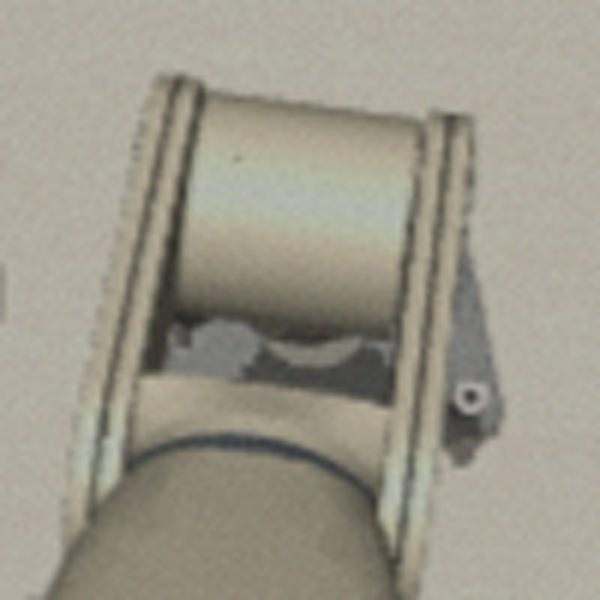

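In the wrist view the back post is within about 1 px of its prediction. The roll's bore is centred left to right and maybe 1–2 mm forward in the grip. I'll descend under guard; the tapered tip gives some capture range.

Run:
```python
from workcell import bot
from h import *
S=np.array([.5611,-.0498])-.001*np.array([np.cos(.233),np.sin(.233)])
bot.servo_line([*S,.125],feed=.1); bot.pause(.2)
o=bot.get_obs();print(o["tool_pos"],o["wrist_force"].round(2))
hit=bot.servo_line([*S,.085],feed=.04,guard=8)
o=bot.get_obs();print(hit,o["time_s"],o["tool_pos"],o["wrist_force"].round(2),o["ft_torque"].round(2))
c=bot.camera("wrist");save(c,"w4.png")
c=bot.camera("scene");save(c,"s4.png",(200,140,320,240),6)
```

```text
[ 0.56063466 -0.05007076  0.12567691] [-0.11  0.73 -0.74]
False 13.9833 [ 0.56032939 -0.05006381  0.08521489] [-0.46 -0.67 -0.99] [-0.   -0.01 -0.01]
```

View pics/s4.png

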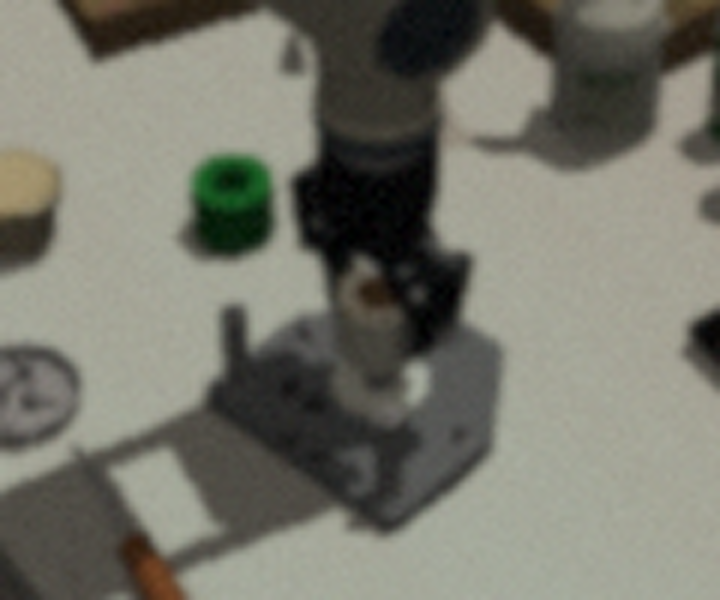

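View pics/w4.png

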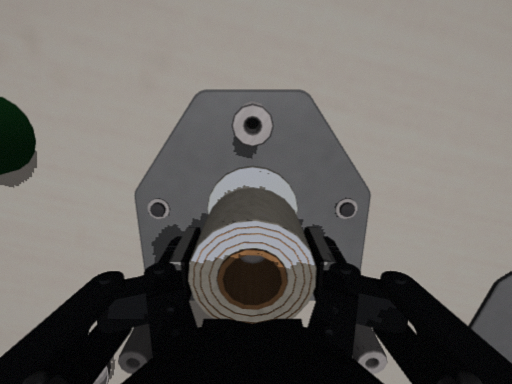

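The roll is already 23 mm down over the spindle with no contact force. I'll continue down to the seat.

Run:
```python
from workcell import bot
from h import *
S=np.array([.5611,-.0498])-.001*np.array([np.cos(.233),np.sin(.233)])
hit=bot.servo_line([*S,.047],feed=.03,guard=8)
o=bot.get_obs();print(hit,o["time_s"],o["tool_pos"],o["wrist_force"].round(2),o["ft_torque"].round(2))
c=bot.camera("scene");save(c,"s5.png",(200,140,320,240),6)
c=bot.camera("wrist");save(c,"w5.png")
```

```text
True 15.075 [ 0.55991553 -0.050026    0.05241697] [-1.56 -0.12  5.83] [-0.06  0.07 -0.05]
```

View pics/s5.png

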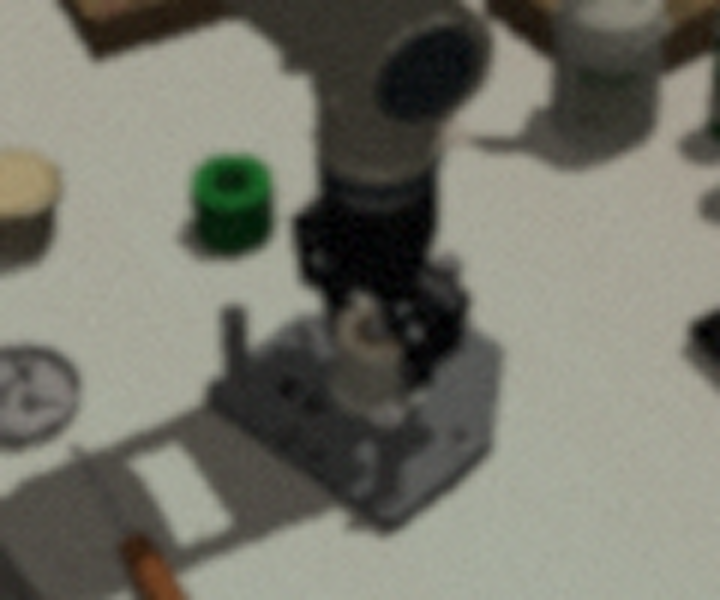

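View pics/w5.png

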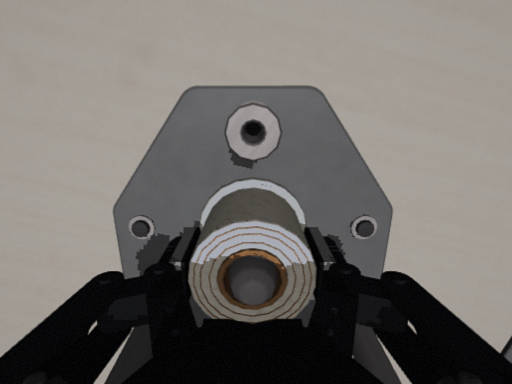

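Contact came at TCP z = 52 mm (expected about 51), and the spindle tip is visible in the bore. I'll release, back off and check that the roll is seated.

Run:
```python
from workcell import bot
from h import *
S=bot.get_obs()["tool_pos"][:2]
bot.release()
bot.servo_line([*S,.16],feed=.15)
bot.move_ptp([.524,-.363,.19],down(np.pi/2-.012))
o=bot.get_obs();print(o["time_s"],o["tool_pos"],o["joints"].round(2),o["wrist_force"])
c=bot.camera("scene");save(c,"s6.png",(200,140,320,240),6)
S=[.5606,-.05]
P=[[*S,.022],[*S,.07],[*S,.08]]
print(((proj(c,P)-[200,140])*6+2.5).round(1).tolist())
c=bot.camera("top");save(c,"t6.png",(210,130,310,230),6)
c=bot.camera("wrist");save(c,"w6.png")
```

```text
18.0667 [ 0.52395634 -0.36242233  0.18940126] [-0.62  0.52  1.65  0.    0.98 -0.61] [ 0.11774034  0.48722613 -0.12536062]
[[380.7, 379.4], [380.5, 328.6], [380.4, 317.7]]
```

View pics/s6.png

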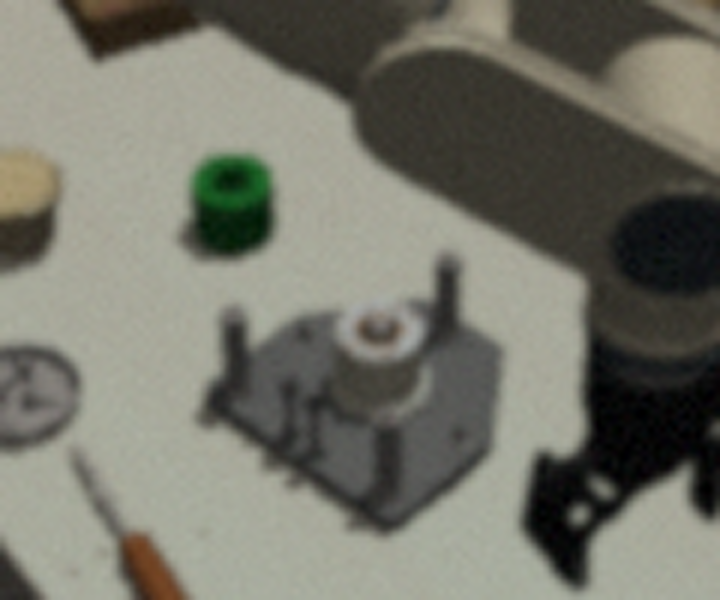

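View pics/t6.png

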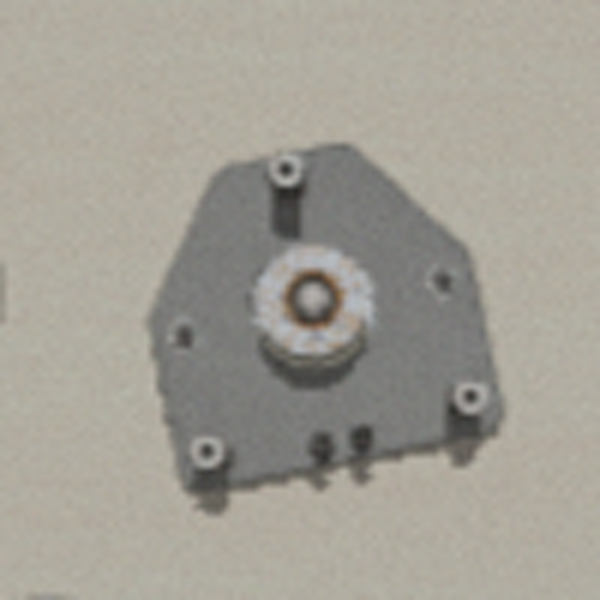

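View pics/w6.png

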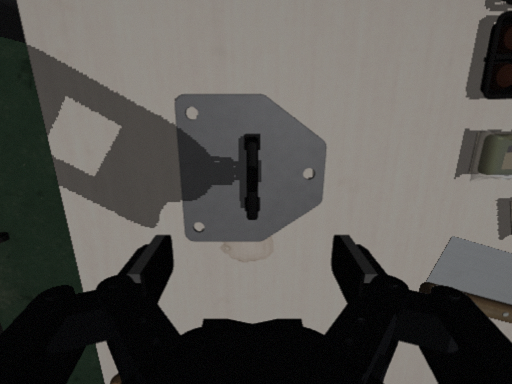

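The roll's top face is at (380,329), where a seated roll should be at z = 70 mm (predicted 380,329), and the tip shows in the bore. It's seated. Next I'll measure the plate with the wrist camera.

Run:
```python
from workcell import bot
from h import *
c=bot.camera("wrist");save(c,"w6z.png",(165,80,345,250),4.4)
f=c["frame"].astype(int)
g=cv2.cvtColor(c["frame"],cv2.COLOR_RGB2GRAY)
px=[]
for x,y in ((308,173),(192,113),(199,227)):
    w=g[y-10:y+11,x-10:x+11].astype(float);bg=np.median(w);m=(w>bg+25)
    n,l,s,ce=cv2.connectedComponentsWithStats(m.astype(np.uint8));i=1+s[1:,4].argmax()
    px.append([x-10+ce[i][0],y-10+ce[i][1]]);print(bg,s[i])
h=onz(c,px,.002);print(np.round(px,1).tolist(),h.round(4).tolist())
dd=lambda a,b:np.linalg.norm(a-b)
print([dd(h[i],h[j]) for i,j in((0,1),(0,2),(1,2))])
ax=h[0]-(h[1]+h[2])/2;print("plate",h[0]*.5+(h[1]+h[2])/4,np.arctan2(ax[1],ax[0]))
print("handle",onz(c,[[252.2,135],[252.4,216]],.041))
print(bot.get_obs()["tool_pos"])
```

```text
88.0 [ 5  5  9 10 75]
85.0 [  4   4  12  12 112]
80.0 [ 5  5 11  9 71]
[[307.3, 172.6], [191.7, 112.6], [198.7, 225.7]] [[0.5885, -0.3652, 0.002], [0.459, -0.2963, 0.002], [0.4573, -0.4315, 0.002]]
[np.float64(0.14668760625952215), np.float64(0.14693278848343047), np.float64(0.13525888886812598)]
plate [ 0.52330342 -0.36456751  0.002     ] -0.01033751108391375
handle [[ 0.52484175 -0.31687205  0.041     ]
 [ 0.52408663 -0.40241487  0.041     ]]
[ 0.52424461 -0.36240783  0.18989563]
```

View pics/w6z.png

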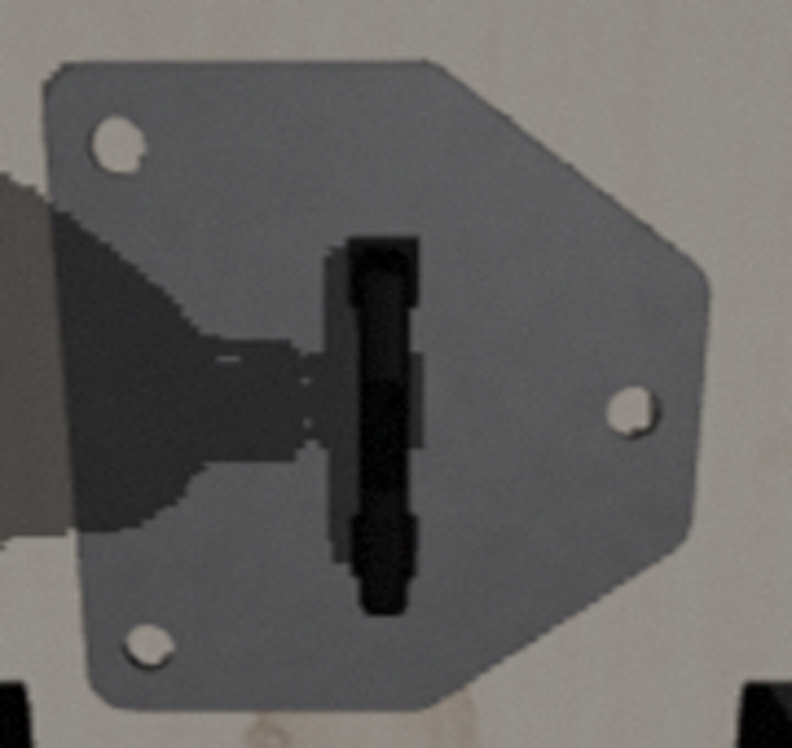

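The wrist and top cameras agree on the plate to about 2 mm: (0.524, −0.364), yaw −0.011. I'll grasp the handle there.

Run:
```python
from workcell import bot
from h import *
q=down(np.pi/2-.011)
bot.servo_line([.524,-.364,.10],feed=.15,rot=q)
print(bot.servo_line([.524,-.364,.037],feed=.08,guard=10))
bot.pause(.2)
o=bot.get_obs();print(o["time_s"],o["tool_pos"],o["wrist_force"].round(2))
bot.gripper_close();o=bot.get_obs();print(o["time_s"],o["opening"],o["wrist_force"].round(2),o["tool_pos"])
bot.servo_line([.524,-.364,.10],feed=.08);bot.pause(.2)
o=bot.get_obs();print(o["time_s"],o["opening"],o["wrist_force"].round(2),o["ft_torque"].round(3),o["tool_pos"])
save(bot.camera("wrist"),"w7.png",None,1.5);save(bot.camera("scene"),"s7.png",(220,190,380,310),5)
```

```text
False
20.15 [ 0.52430051 -0.3642318   0.03758857] [ 0.53 -1.36  0.85]
20.8167 0.1273509072033827 [0.4  0.09 2.37] [ 0.52410883 -0.36408034  0.03714313]
21.95 0.1255062878323642 [ 0.23 -0.75 -3.81] [ 0.026 -0.035  0.024] [ 0.52367186 -0.36376918  0.09932169]
```

View pics/w7.png

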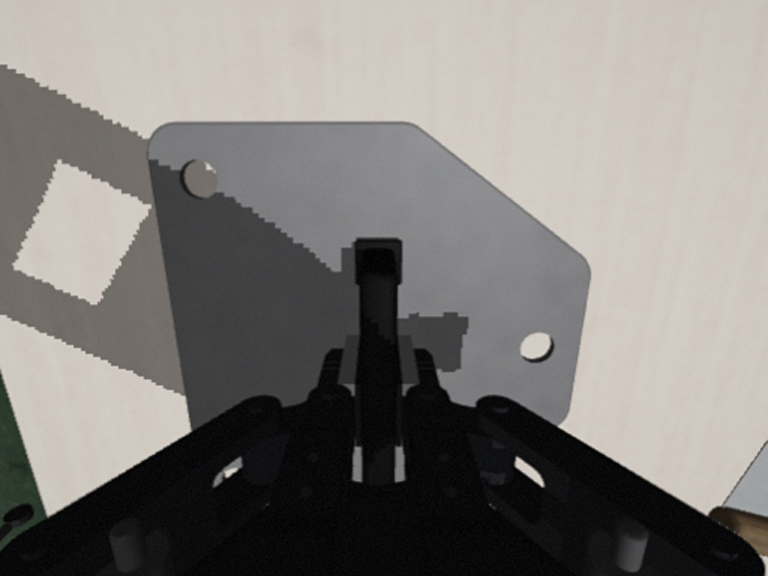

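View pics/s7.png

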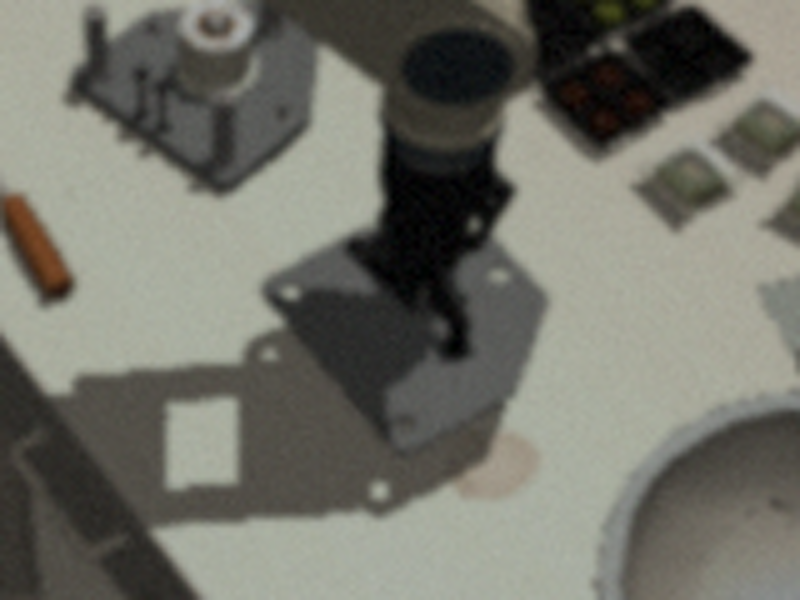

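The plate is lifted and hanging level, with holes fl and b in the wrist view at (199,179)/1.5 and (537,347)/1.5. I'll carry it high over the dispenser and check alignment there.

Run:
```python
from workcell import bot
from h import *
bot.servo_line([.524,-.364,.19],feed=.15)
q=down(np.pi/2+.233)
bot.move_ptp([.561,-.0498,.19],q)
bot.servo_line([.561,-.0498,.155],feed=.06);bot.pause(.4)
o=bot.get_obs();print(o["time_s"],o["opening"],o["tool_pos"],o["joints"].round(2),np.array(o["ee_rot"]).round(4),q,o["wrist_force"].round(2))
t=o["tool_pos"]
S=np.array([.561,-.0498]);R=np.array([[np.cos(.233),-np.sin(.233)],[np.sin(.233),np.cos(.233)]])
V=([-.066,.068],[-.066,-.068],[.066,0])
Pp=[[*(S+R@np.array(v)),.088] for v in V]
Ph=[[*(t[:2]+R@np.array(v)),t[2]-.033] for v in V]
for n,s in (("wrist",1.5),("top",1),("scene",1)):
    c=bot.camera(n)
    print(n,"posts",proj(c,Pp).round(1).tolist(),"holes",proj(c,Ph).round(1).tolist())
    if n=="wrist": save(c,"w8.png",None,1.5)
    if n=="top": save(c,"t8.png",(210,130,310,230),6)
    if n=="scene": save(c,"s8.png",(200,140,320,240),6)
```

```text
25.1417 0.1281160950148679 [ 0.56107761 -0.04979473  0.15522455] [-0.11  0.47  1.83  0.    0.84 -0.34] [2.000e-04 6.201e-01 7.845e-01 1.000e-04] [0, 0.620121966857883, 0.7845054150356839, 0] [ 0.82 -0.6  -2.67]
wrist posts [[152.5, 114.7], [170.6, 287.6], [341.1, 209.7]] holes [[130.8, 117.3], [156.7, 319.6], [358.5, 230.6]]
top posts [[243.9, 205.1], [287.9, 196.0], [257.1, 158.1]] holes [[243.3, 204.8], [288.4, 195.5], [256.9, 156.6]]
scene posts [[238.7, 191.5], [264.4, 208.8], [274.4, 182.4]] holes [[238.3, 185.2], [264.4, 202.5], [274.5, 176.0]]
```

View pics/w8.png

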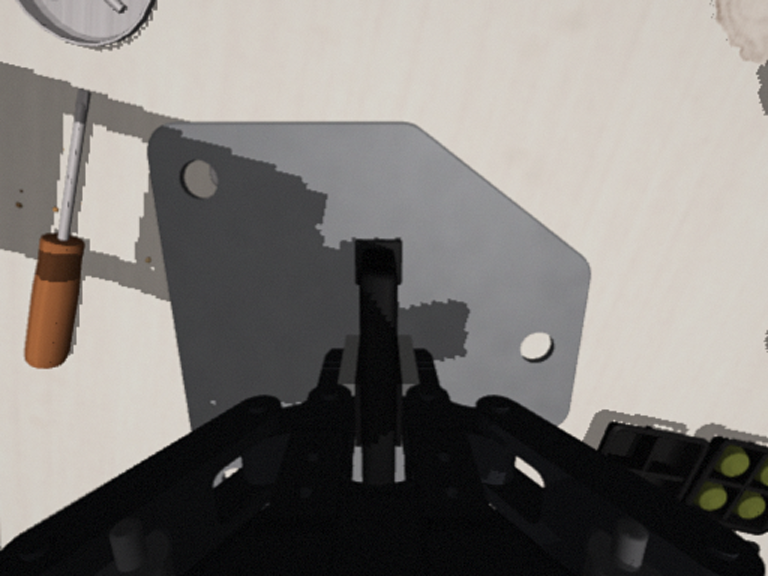

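View pics/t8.png

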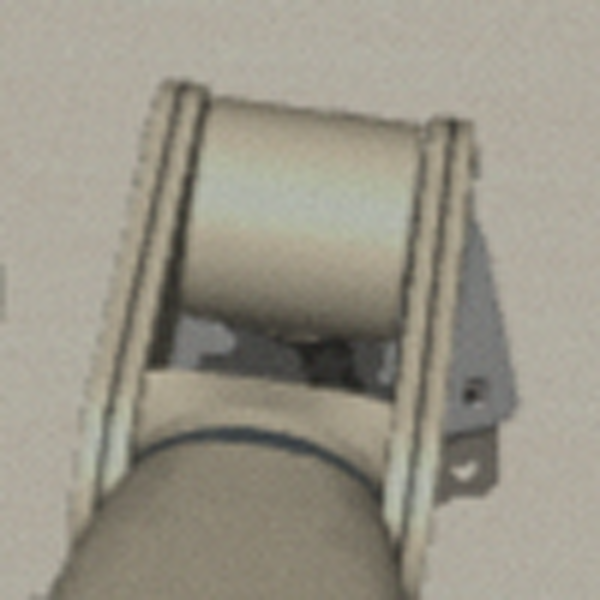

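View pics/s8.png

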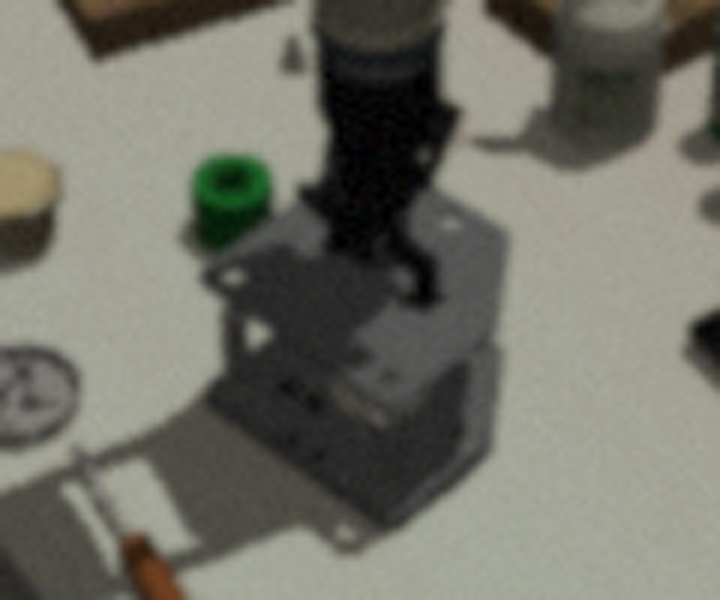

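The measured holes are within 1–2 px of prediction: wrist fl (132.7,119.3), wrist b (357.7,230.7), top fr (288.6,195.1). I'll convert that to a correction.

Run:
```python
from workcell import bot
from h import *
R=np.array([[np.cos(.233),-np.sin(.233)],[np.sin(.233),np.cos(.233)]])
V=np.array([[-.066,.068],[-.066,-.068],[.066,0]])
t=bot.get_obs()["tool_pos"];print(t)
c=bot.camera("wrist");zt=t[2]-.033
w=onz(c,[[(199-.25)/1.5,(179-.25)/1.5],[(536.5-.25)/1.5,(346-.25)/1.5]],zt)[:,:2]
print("plate centre from fl,b (wrist)",w[0]-R@V[0],w[1]-R@V[2],"dist",np.linalg.norm(w[0]-w[1]))
c=bot.camera("top")
fr=onz(c,[[210+(474-2.5)/6,130+(392-2.5)/6]],zt)[0,:2];print("from fr (top)",fr-R@V[1])
p=onz(c,[[210+(470-2.5)/6,130+(397-2.5)/6],[210+(207-2.5)/6,130+(451-2.5)/6],[210+(285.5-2.5)/6,130+(170-2.5)/6]],.088)[:,:2]
print("dispenser centre (top) fr,fl,b",p[0]-R@V[1],p[1]-R@V[0],p[2]-R@V[2])
```

```text
[ 0.56101264 -0.04982649  0.15508754]
plate centre from fl,b (wrist) [ 0.56199756 -0.05056591] [ 0.56035585 -0.04990703] dist 0.14673394894219616
from fr (top) [ 0.56273152 -0.05023513]
dispenser centre (top) fr,fl,b [ 0.56180474 -0.04995616] [ 0.5620384  -0.05032874] [ 0.56168711 -0.04995424]
```

Both cameras put the plate about 1 mm too far in +x. I'll correct that and come down to 10 mm above the posts (TCP z 0.135).

Run:
```python
from workcell import bot
from h import *
print(bot.servo_line([.5601,-.0498,.135],feed=.03,guard=6));bot.pause(.5)
o=bot.get_obs();print(o["time_s"],o["opening"],o["tool_pos"],o["wrist_force"].round(2))
c=bot.camera("wrist");save(c,"w9.png",(100,80,400,305),2.6)
c=bot.camera("top");save(c,"t9.png",(250,160,310,220),9)
c=bot.camera("scene");save(c,"s9.png",(220,160,300,220),9)
```

```text
False
26.7083 0.12848079505097132 [ 0.56011321 -0.04980428  0.13505344] [-0.57 -0.52 -4.06]
```

View pics/w9.png

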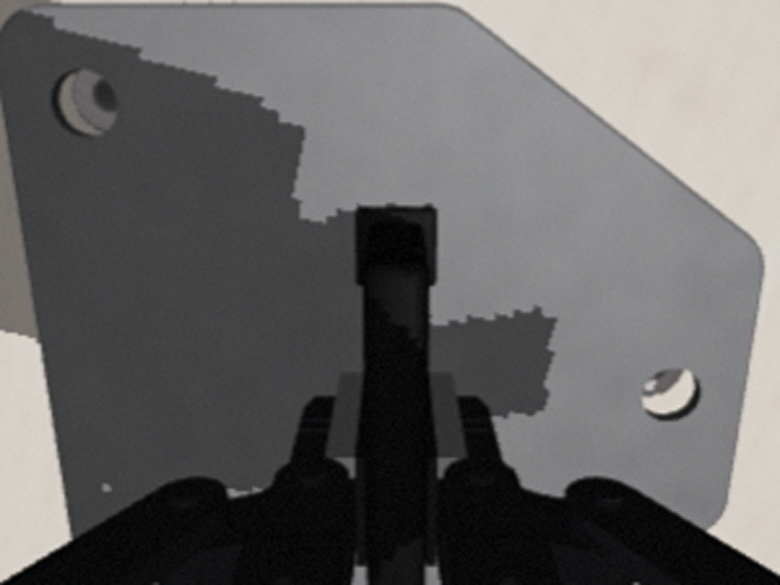

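View pics/t9.png

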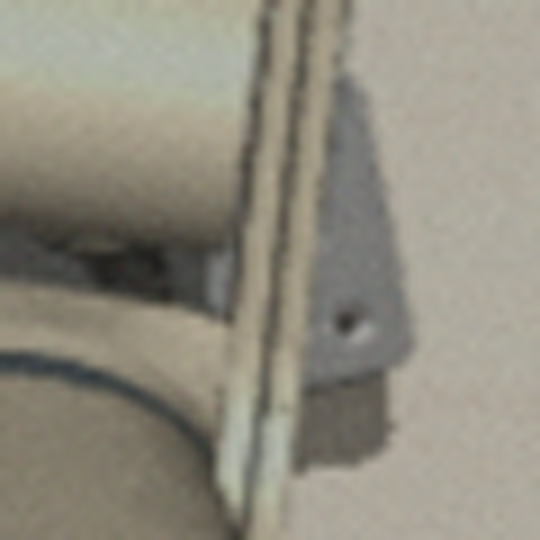

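View pics/s9.png

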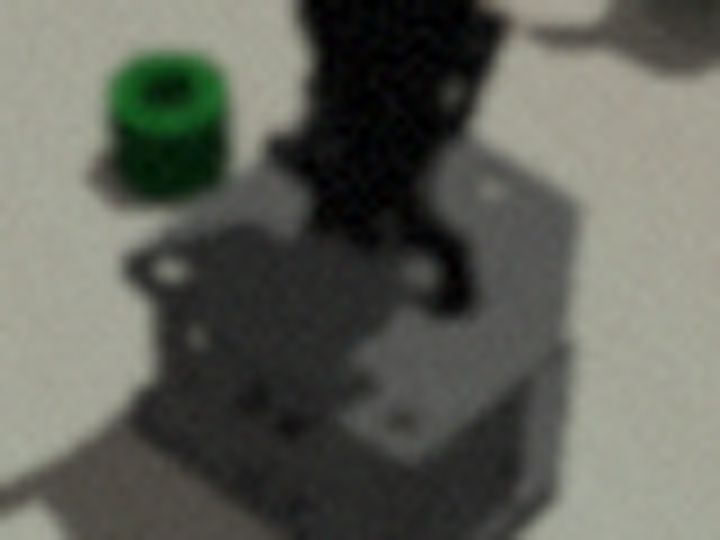

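In the wrist view fl's thread is visible right of its hole's centre (oblique view), and b's post shows upper left. I'll zoom in and compare these with the prediction.

Run:
```python
from workcell import bot
from h import *
c=bot.camera("wrist")
t=bot.get_obs()["tool_pos"]
f=c["frame"][:,:,::-1]
ims=[]
for x0,y0 in ((118,103),(342,216)):
    ims.append(cv2.resize(f[y0:y0+32,x0:x0+32],None,fx=12,fy=12,interpolation=cv2.INTER_CUBIC))
c2=bot.camera("top");ims.append(cv2.resize(c2["frame"][184:208,276:300,::-1],(384,384),interpolation=cv2.INTER_CUBIC))
im=np.hstack(ims);im=cv2.convertScaleAbs(im,alpha=1.5)
cv2.imwrite("pics/z10.png",cv2.resize(im,(798,266),interpolation=cv2.INTER_AREA))
R=np.array([[np.cos(.233),-np.sin(.233)],[np.sin(.233),np.cos(.233)]])
V=np.array([[-.066,.068],[-.066,-.068],[.066,0]])
for S in ([.5601,-.0498],[.5617,-.05]):
  P=[[*(np.array(S)+R@V[i]),z] for i in (0,2) for z in (.088,)]
  q=proj(c,P);print("posts in zoom",((q[0]-[118,103])*12*798/1152).round(0),((q[1]-[342,216])*12*798/1152+[266,0]).round(0))
H=[[*(t[:2]+R@V[i]),.102] for i in (0,2)]
q=proj(c,H);print("holes",((q[0]-[118,103])*12*798/1152).round(0),((q[1]-[342,216])*12*798/1152+[266,0]).round(0))
```

```text
posts in zoom [190. 109.] [339.  43.]
posts in zoom [212. 117.] [357.  49.]
holes [107. 119.] [403. 121.]
```

View pics/z10.png

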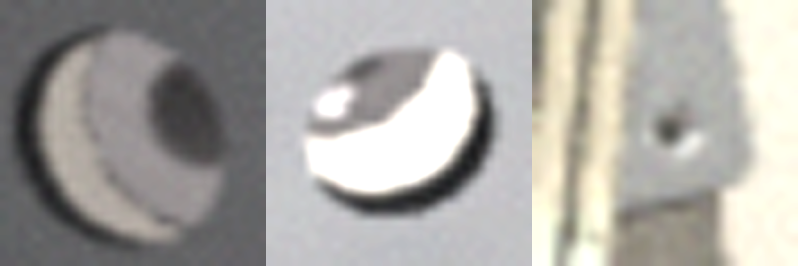

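The fl thread is within 0.5 mm of its prediction for the dispenser pose I'm using. The fl hole sits about 1 mm off towards −y, and the top view agrees in y. I'll shift 0.8 mm along the dispenser's y and check again.

Run:
```python
from workcell import bot
from h import *
bot.servo_line([.5599,-.0490,.135],feed=.01);bot.pause(.5)
o=bot.get_obs();t=o["tool_pos"];print(o["time_s"],o["opening"],t,o["ee_rot"],o["wrist_force"].round(2))
c=bot.camera("wrist");f=c["frame"][:,:,::-1]
ims=[cv2.resize(f[y0:y0+32,x0:x0+32],(384,384),interpolation=cv2.INTER_CUBIC) for x0,y0 in ((118,103),(342,216))]
c2=bot.camera("top");g=c2["frame"][184:208,276:300,::-1]
im=np.hstack(ims+[cv2.resize(g,(384,384),interpolation=cv2.INTER_CUBIC)])
cv2.imwrite("pics/z11.png",cv2.resize(cv2.convertScaleAbs(im,alpha=1.4),(798,266),interpolation=cv2.INTER_AREA))
R=np.array([[np.cos(.233),-np.sin(.233)],[np.sin(.233),np.cos(.233)]]);V=np.array([[-.066,.068],[-.066,-.068],[.066,0]])
S=np.array([.5601,-.0498])
print("top: thread if aligned vs hole (pred)",proj(c2,[[*(S+R@V[1]),.088],[*(S+R@V[1]),.102]]).round(2))
print(cv2.cvtColor(c2["frame"],cv2.COLOR_RGB2GRAY)[190:201,282:295])
sc=bot.camera("scene")
s=sc["frame"][165:215,225:295,::-1];cv2.imwrite("pics/s11.png",cv2.convertScaleAbs(cv2.resize(s,None,fx=11,fy=11,interpolation=cv2.INTER_CUBIC),alpha=1.6))
P=[[*(S+R@v),z] for v in V for z in (.102,.088)]
print("scene hole/thread",((proj(sc,P)-[225,165])*11+5).round(0).tolist())
```

```text
27.7083 0.12417635110663504 [ 0.55991418 -0.04900937  0.1350055 ] [7.94013408e-06 6.20135218e-01 7.84494940e-01 7.69347490e-06] [ 0.07  0.26 -2.73]
top: thread if aligned vs hole (pred) [[287.85 196.31]
 [288.08 196.1 ]]
[[153 154 122 115 121 122 120 119 116 116 123 117 153]
 [154 153 117 109 120 124 122 120 122 116 117 119 128]
 [150 150 115 114 120 121 118 121 117 120 118 121 129]
 [149 149 129 119 119 115 103 110 111 119 120 117 126]
 [153 146 129 123 115 101  91  85  95 111 118 118 113]
 [152 135 119 121 114  78  53  75  90 112 113 116 121]
 [152 132 120 118 139 104  70 108 112 113 117 118 111]
 [152 129 115 125 137 134 125 153 129 121 122 120 116]
 [154 121 114 116 120 125 130 140 123 113 122 117 114]
 [161 124 114 116 118 113 121 117 122 117 116 117 117]
 [163 127 113 118 121 119 120 116 114 111 109 113 144]]
scene hole/thread [[151.0, 269.0], [153.0, 297.0], [436.0, 460.0], [436.0, 488.0], [546.0, 169.0], [546.0, 197.0]]
```

View pics/z11.png

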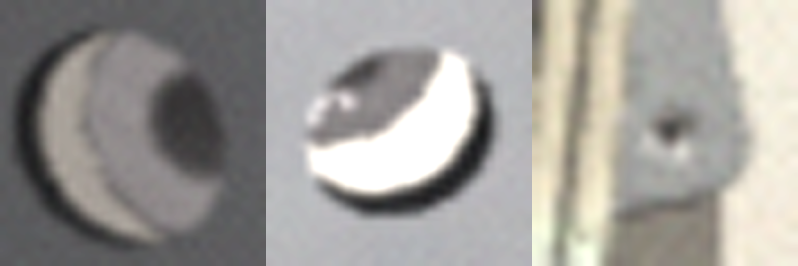

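View pics/s11.png

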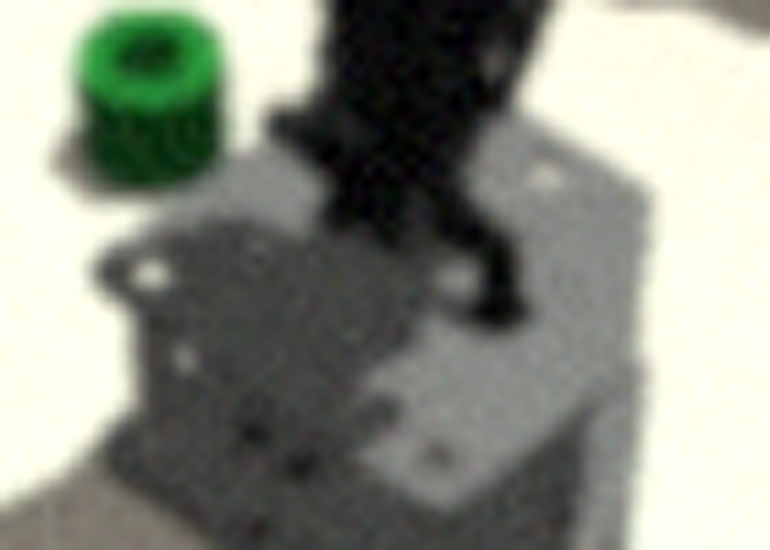

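Everything agrees to about 1 mm:
- **Wrist view:** the fl and b residuals are ±1 mm and opposite in x, so the plate is centred.
- **Scene view:** all three holes lie within half a pixel of prediction.
- **Top view:** the fr hole (288.2,195.6) lies over its post centre (287.9,195.75). The dark patch inside it is partly shadow.

The plate is level and steady, so I'll hand in.

Run:
```python
from workcell import bot
from h import *
o=bot.get_obs();print(o["time_s"],o["tool_pos"],np.abs(o["qd"]).max(),o["opening"],o["wrist_force"].round(2))
bot.close_job()
```

```text
27.8583 [ 0.5599081  -0.04902432  0.13500988] 0.0018388195638350667 0.12905851730465212 [-0.61 -0.01 -2.42]
the job is handed in; nothing more can be done
```

I put the tape roll on the spindle, let go of it, and handed the job in at 27.9 s with the arm still holding the cover plate over the posts.

**Roll:** It met the seat at TCP height 52 mm, against about 51 mm expected. After release, its top face was where a fully seated roll's should be (z = 70 mm), with the spindle tip visible in the bore.

**Plate:** I lifted it by the handle. It is level (no tool tilt), with its underside about 98 mm above the worktop, so 10 mm above the posts. There is no contact force beyond the plate's weight, and it was steady at hand-in.

**Hole alignment:** The holes are over their posts to about 1 mm, against the 4 mm allowed for a clear view. None of the cameras looked straight down through all three holes:
- **Front left:** the thread was in full view through its hole, at an angle, in the wrist camera.
- **Back:** only part of the thread showed, because of the viewing angle. I judged this one from the hole and post positions.
- **Front right:** in the top camera this hole was blurred and partly shadowed. The dark patch taken alone suggested 2–3 mm in x. The hole against the post centre measured earlier, and the scene camera, both gave about 1 mm or less, so I left x alone.

**Camera disagreement:** The wrist camera and the top camera differed by up to 5 mm on the roll. I gripped the roll twice at right angles to centre it instead of trusting either one.

**Tub and jar:** I never touched them. The tub was still in its place in the last view I checked. The jar was out of that view, and I last saw it in place just after lifting the roll.

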